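Shut and lock the spin-coater lid

TASK

Get the spin coater ready to run: using only the fingers, press its lid, which stands ajar, fully shut, then push the sprung lock slide at its front inwards as far as it goes and let it spring back onto its stop pin, so that it stays latched over the nose of the lid. Nothing is to be lifted or carried: do not pull the stop pin up or open the lid wider, and leave the bottles, the wafer case and the tweezers where they are.

Things in the scene. Friction and masses are not known exactly. Their poses are not given: they have to be found in the camera images.
- coater: Spin coater fixed on the bench: white block 300 x 300 mm, 50 mm high. Origin: centre of its underside (z = 0); x points from its front (lock side) to its rear (lid hinge), z up; yaw up to 0.5 rad. The lock sits on its centre line: guide block 50 mm wide, 102 to 148 mm before the centre, up to 84 mm above the bench, with the stop pin 120 mm before the centre. y axis: to its left.
- lid (a joint): Lid angle, rad: 0 fully shut, larger more open; starts at 0.4 to 0.8. Grey ring 220 mm across, 10 mm thick, clear window. Hinge axis along the coater's y, 140 mm behind its centre, 55 mm up, stiff: the lid stays where it is put; 1 to 3 N on the front of the ring swings it down. A nose 34 mm wide sticks out 18 mm in front. It cannot shut if the lock slide is already in, under the nose.
- lid_rim (a point): Point on the lid's upper (outer) face, middle of the front of the ring, 205 mm from the hinge axis: a good place to press. Moves with the lid; axes as the lid's (x towards the hinge, z out of the upper face). The ring is 30 mm wide here: 15 mm before this point, 15 mm behind it. With the lid shut it is 60 mm above the bench.
- lock_slide (a joint): Push of the lock slide, m: 0 out (unlocked, start), 0.020 latched middle position, 0.032 end stop. Steel bar sliding along the coater's +x; the spring pushes it back out with 3 N at 0, 6 N at 0.020, 8 N at 0.032. Past about 0.022 the stop pin drops into the bar's slot: let go then, it springs back to 0.020 and is held. Let go earlier, it returns to 0.
- slide_tab (a point): Middle of the front face of the slide's upright steel thumb tab, the face to push along the coater's +x; moves with the slide. Tab 28 mm wide (y), 8 mm thick, from 63 to 97 mm above the bench; this point is 80 mm up and, slide out, 186 mm before the coater's centre, 36 mm before the white block: nothing but bench lies before and under it.
- stop_pin (a joint): How far the sprung stop pin has dropped, m: 0 while it rides on the bar, 0.010 when it is fully down in the slot; negative if it is pulled up. An upright steel pin 8 mm thick with a round head 18 mm across, its top 104 mm above the bench at 0. It works by itself.
- resist_bottle: Loose amber glass bottle, 58 mm across, 135 mm high, standing beside the coater; leave it. Origin at the centre of its underside.
- wash_bottle: Loose white plastic wash bottle, 68 mm across, 165 mm high over its bent spout, standing beside the coater; leave it. Origin at the centre of its underside.
- wafer_case: Loose round flat plastic wafer case, 112 mm across, 20 mm high, on the bench at the coater's left; leave it. Origin at the centre of its underside.
- tweezers: Loose steel tweezers, 112 mm long, 5 mm thick, lying on the front right part of the coater's block; leave them. Origin at the middle of the underside.

How it is judged:
On the way, in this order (a step that is already met when the one before it is completed fails the run):
1. the lid is pressed fully shut while the slide is still out (value of joint lid below 0.03 rad and value of joint lock_slide below 0.008 m), for 0.2 s.
2. the slide is pushed in as far as it goes (within 5 mm of its end stop) with the lid shut (value of joint lock_slide above 0.027 m and value of joint lid below 0.03 rad), for 0.02 s.
At the end, for the whole second after the job is handed in: The lid is shut (within 0.03 rad), the slide rests latched at its middle position (20 mm in, within 3.5 mm) with the stop pin down in its slot (more than 6 mm) (value of joint lid below 0.03 rad and value of joint lock_slide between 0.0165 and 0.0235 m and velocity of joint lock_slide between -0.005 and 0.005 m/s and value of joint stop_pin above 0.006 m); the robot touches nothing.
It fails at once if the lid is lifted wider open (value of joint lid above 0.9 rad).
It fails at once if the stop pin is pulled up (value of joint stop_pin below -0.004 m).
It fails at once if a bottle is disturbed, lifted or carried (more than 20 mm) (distance of any of resist_bottle, wash_bottle from where it was at the start of the episode above 0.02 m).
It fails at once if the wafer case or the tweezers are disturbed, lifted or carried (more than 20 mm) (distance of any of wafer_case, tweezers from where it was at the start of the episode above 0.02 m).
It fails at once if the arm or the gripper's body, not the fingers, is used on the coater (presses with over 10 N) (contact force between the arm and coater above 10 N).
It also fails if it takes over 48 s, if anything falls off the work surface, if the arm or the gripper's body presses on something with over 40 N, if the wrist force passes 120 N, or if a joint passes its speed limit or range.

ROBOT

A 7-joint arm with a two-finger parallel gripper is mounted at the origin on the work surface. World frame = base frame: x ahead of the robot, y to its left, z up, the work surface at z = 0. Lengths are in m, angles in rad, forces in N, time in s.
With the tool pointing down it reaches from about 0.425 to 1.025 m from the base axis. Payload 9.4 kg.
Tool frame: the origin (TCP) lies midway between the tips of the shut fingers; the grasp point (between the pads) lies 19 mm behind it (manip.hold_point_z is the x of the grasp point in the tool frame, in m); x points along the fingers, y is the direction in which the jaws open and shut, and the axes are right-handed (so a half turn about x gives the same grasp; the last joint's range is limited). The gripper opens to 93 mm and grips with 3 to 60 N. Pads are 15 mm wide; open, the fingers measure 128 mm over their backs; the gripper's body (75 mm by 188 mm) begins 65 mm behind the grasp point.
Start: joints at [1.054, 0.599, -0.003, 1.599, 0.002, 0.943, -0.08], TCP at [0.309, -0.656, 0.219] pointing down, gripper open.
Joint ranges: [-2.57, 2.57], [-0.35, 1.97], [-1.29, 1.29], [0.11, 2.56], [-1.05, 4.19], [0.11, 1.86], [-2.63, 2.63]. Speed limits (rad/s): [2.22, 2.22, 3.01, 3.01, 3.14, 3.14, 3.14].

INTERFACE

Orientations are given as [roll, pitch, yaw] about the fixed x, y, z axes, in that order (R = Rz(yaw) Ry(pitch) Rx(roll)).
In Python, from rig import manip gives the robot as it stands.
- The arm moves only by the tool arm_command, never from a script. Its arguments are lists of equal length, an entry for each row: "offset": the shift along the tool's x, y, z in mm, a list of three; "rot": the turn, a rotation vector about the tool's x, y, z in degrees, a list of three; "jaw": the opening, from 0 (shut) to 1 (fully open). In form: {"offset": [[x, y, z], ...], "rot": [[ax, ay, az], ...], "jaw": [jaw, ...]}. A call has 1 to 10 rows; each row shifts and turns the commanded pose from where the row before left it, along the tool's axes as they then stand; what a row does not reach is not made up. A row lasts 1/12 s, in which the tool goes at most 41.7 mm and 7.16 degrees, less where a joint would pass 70% of its speed; a pose out of reach is approached as far as the arm can. A call is refused whole if a number of a shift passes 41.7 or a number of a turn 7.16, either way. A call with a gripper value outside its range is refused whole. The fingers move at their own pace and stop on an object; "newtons" is the grip in N (left out, the last holds). Time passes only in rows, so rows that do not move let the fingers close. It gives the time, the measured TCP pose, the force and the opening at its end, in the units of the state.
- manip.observe(): the state, without advancing time (a new reading comes with each control period).
- manip.get_image(name): name is "scene" or "top"; returns (picture, depth): 384x512x3 uint8, red, green, blue; 384x512 float32, m along the optical axis (not along the pixel's ray), 0 where there is no reading.
- manip.camera_params(name): a dict with "fx", "fy", "cx", "cy" (pixels), "rvec" (rotation vector, rad) and "tvec" (3), from world to camera coordinates, as OpenCV has them. Camera axes: x right, y down, z forward; pixel columns grow to the right and rows downward; lengths in m; the calibration is good to about 2 mm. A picture is of the moment at which its call begins. camera_params takes no time and is no camera call.
- manip.sign_off(): hands the job in, once; it reports no verdict.
The state is a dict: "t": time; "qpos": joint angles; "joint_vel": joint speeds; "joint_torque": joint torques, N m; "position": TCP position; "tcp_rot": TCP orientation; "force": force on the tool from outside, world axes, zero at the start; "wrist_torque": the same for the moment, N m; "width": opening from 0.0 (shut) to 1.0 (fully open).
Only numpy, scipy, OpenCV 4.12 (cv2) and the standard library are available. Lean on these libraries where they do the work, as an engineer would, in place of code of your own. Each camera call takes 0.05 s, during which the arm holds its last target. There are 200 camera calls.

## Working session

There is one attempt and no reset: what is moved stays moved. The work goes in short steps, Python scripts to look and compute and a tool call to move; the robot and the scene stay as the last step left them, time stands still between calls to the robot, and variables do not carry over. Pictures are saved under pics/ and viewed, about 8 in all and at most 12, crops included, and the job is handed in when it is done.

Besides the shell and the picture viewer there is one more tool, called after "Request:" as name(argument=value, ...), one argument or row to a line, values as JSON. arm_command: Moves the arm, as the interface text tells. Its arguments: {"type":"object","properties":{"offset":{"type":"array"},"rot":{"type":"array"},"jaw":{"type":"array"},"newtons":{"type":"number"}},"required":["offset","rot","jaw"]}

```bash
ls; mkdir -p pics
cat > h.py <<'E'
import numpy as np, cv2
from rig import manip
def snap(n):
    im,d=manip.get_image(n); np.savez(f'pics/{n}.npz',im=im,d=d); return im,d
def cam(n):
    p=manip.camera_params(n); K=np.array([[p['fx'],0,p['cx']],[0,p['fy'],p['cy']],[0,0,1]]); R=cv2.Rodrigues(np.array(p['rvec'],float))[0]; return K,R,np.array(p['tvec'],float).ravel()
def cloud(n,d):
    K,R,t=cam(n); v,u=np.mgrid[:d.shape[0],:d.shape[1]]
    P=np.stack([(u-K[0,2])/K[0,0]*d,(v-K[1,2])/K[1,1]*d,d],-1)
    return (P-t)@R
def proj(n,P):
    K,R,t=cam(n); q=(np.atleast_2d(P)@R.T+t)@K.T; return q[:,:2]/q[:,2:]
E
python3 - <<'E'
from h import *
for n in('top','scene'):
    im,d=snap(n); cv2.imwrite(f'pics/{n}0.png',cv2.resize(im[:,:,::-1],(800,600)))
    K,R,t=cam(n); print(n,-R.T@t,R[2])
print(manip.observe())
E
```

```text
pics
top [0.44396289 0.07055476 0.85620403] [ 0.20128514 -0.01034047 -0.97947811]
scene [1.3336294  0.33906755 0.87986971] [-0.6498469  -0.26042355 -0.71405783]
{'t': 0.1, 'qpos': array([ 1.05428095,  0.60003457, -0.00254723,  1.60002978,  0.00178647,
        0.94291193, -0.0797824 ]), 'joint_vel': array([ 0.00042533, -0.00106279,  0.00015698, -0.0015723 ,  0.00039689,
       -0.00085384,  0.00109067]), 'joint_torque': array([ 4.33177367e-03, -7.66552520e+01,  1.50150128e+00, -2.52940160e+01,
       -5.24240267e-02,  1.35762899e-02,  5.28665453e-05]), 'position': array([ 0.30849496, -0.65561567,  0.21786107]), 'tcp_rot': array([-1.48671019,  1.56941495,  2.09476914]), 'force': array([-0.66470312, -0.29466963,  0.24424198]), 'wrist_torque': array([-0.02713776,  0.02588607,  0.01777905]), 'width': 0.9986606834651603}
```

View pics/top0.png

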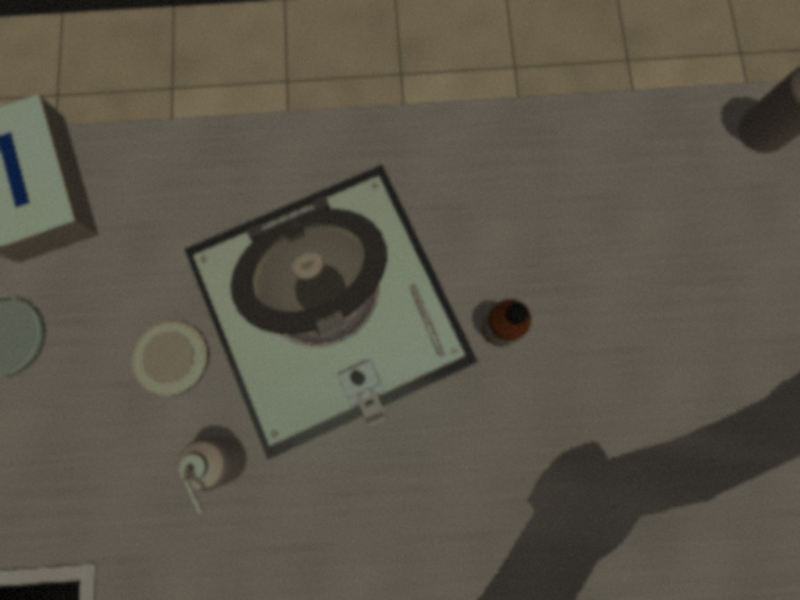

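View pics/scene0.png

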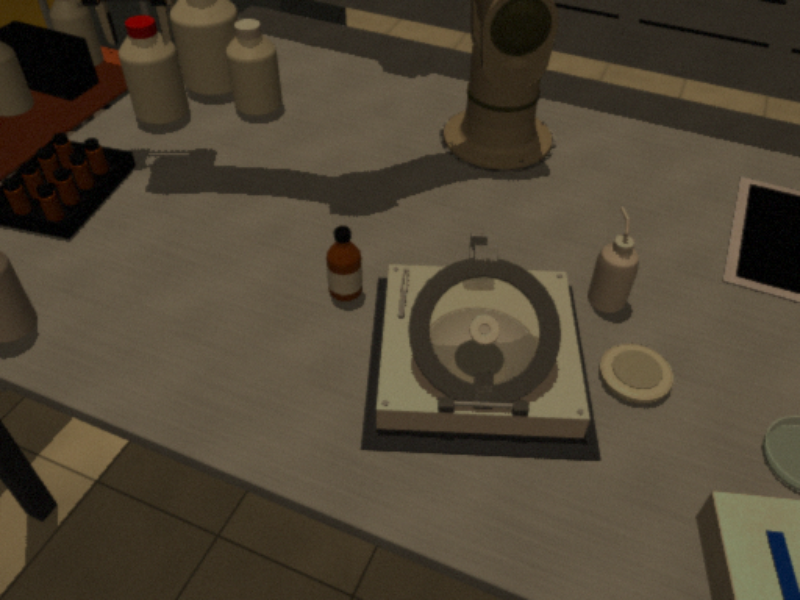

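The top view shows the coater turned about 0.4 rad: hinge near (290,215), lid nose (332,322), guide block and pin (358,378), tab (371,408). The tweezers are at (427,320), the amber bottle at (510,320) and the wash bottle at (205,465). The scene view agrees, with the tab at (478,240).

```bash
cat > m.py <<'E'
from h import *
z=np.load('pics/top.npz'); im,d=z['im'],z['d']; P=cloud('top',d)
m=(d>0)&(abs(P[...,2]-.05)<.004)&(abs(P[...,0]-.6)<.35)&(abs(P[...,1]-.1)<.3)
n,l,s,c=cv2.connectedComponentsWithStats(m.astype(np.uint8)); k=1+s[1:,4].argmax(); Q=P[l==k]
r=cv2.minAreaRect((Q[:,:2]*1000).astype(np.float32)); print('rect mm',r,cv2.boxPoints(r).tolist(),'z',np.median(Q[:,2]))
def px(u,v): return P[int(round(v*.64)),int(round(u*.64))]
for nm,u,v in [('tabtop',369,402),('pinhead',358,378),('guide',345,372),('guide2',374,370),('rim',336,312),('nose',331,323),('nose2',322,322),('ringL',245,300),('ringR',375,260),('bench',450,450)]: print(nm,px(u,v).round(4))
E
python3 m.py
python3 - <<'E'
import cv2,numpy as np
im=np.load('pics/top.npz')['im'][:,:,::-1]
cv2.imwrite('pics/crop1.png',cv2.resize(im[190:280,190:310],(800,600),interpolation=cv2.INTER_CUBIC))
E
```

```text
rect mm ((609.8409423828125, 166.63674926757812), (300.42327880859375, 300.51129150390625), 20.726106643676758) [[416.1749267578125, 254.0082244873047], [522.5262451171875, -27.05484390258789], [803.5069580078125, 79.26527404785156], [697.1556396484375, 360.3283386230469]] z 0.049128796969733546
tabtop [4.668e-01 1.150e-01 4.000e-04]
pinhead [0.4953 0.1222 0.1034]
guide [0.5065 0.1404 0.0793]
guide2 [0.5059 0.1021 0.0806]
rim [0.5734 0.1408 0.164 ]
nose [0.5587 0.1463 0.1724]
nose2 [0.5621 0.1581 0.1679]
ringL [0.6052 0.2625 0.1258]
ringR [0.6454 0.0893 0.1374]
bench [ 0.3895  0.0008 -0.0006]
```

View pics/crop1.png

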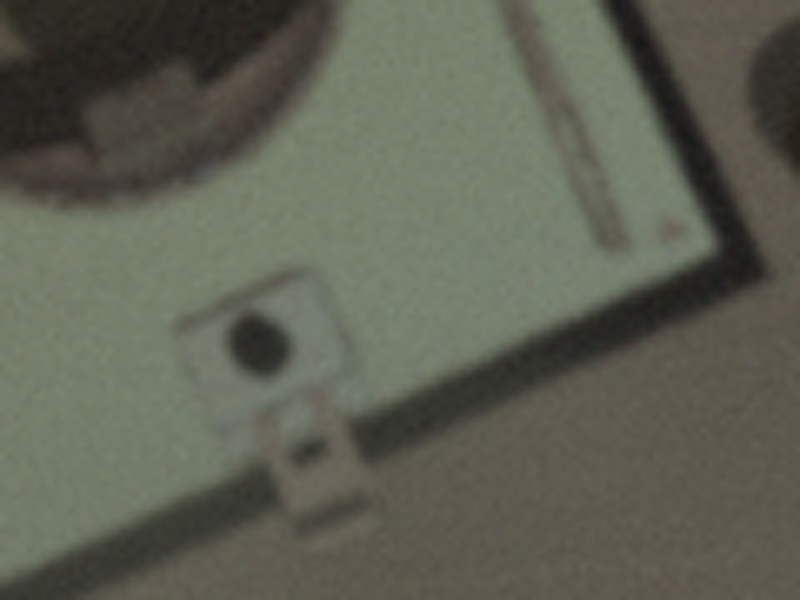

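```bash
cat >> h.py <<'E'
from scipy.spatial.transform import Rotation as Ro
yaw=0.3618; C=np.array([.6098,.1666,0]); Rc=Ro.from_euler('z',yaw).as_matrix()
def w(p): return C+Rc@np.array(p)
def lidpt(r,th,h=5): # r mm along lid, h mm above lid axis plane
    return [.140-(r*np.cos(th)+h*np.sin(th))/1e3,0,.055+(r*np.sin(th)+h*np.cos(th))/1e3]
def RT(o): return Ro.from_euler('xyz',o['tcp_rot']).as_matrix()
def go(*targets,sgn=1):
    "targets in coater frame -> successive shifts in final tool axes, mm"
    o=manip.observe(); R=RT(o); p=np.array(o['position'])
    G=np.column_stack([[0,0,-1],sgn*Rc[:,1],np.cross([0,0,-1],sgn*Rc[:,1])])
    print('t',o['t'],'coater pos mm',(1e3*Rc.T@(p-C)).round(1),'F coater',(Rc.T@o['force']).round(1),'w',round(o['width'],3))
    print('rotvec deg',np.degrees(Ro.from_matrix(R.T@G).as_rotvec()).round(2))
    for T in targets:
        q=w(T); print('shift mm',(1e3*R.T@(q-p)).round(1),'dist',round(1e3*np.linalg.norm(q-p),1)); p=q
E
cat >> m.py <<'E'
D=(P-C)@Rc
def cp(u,v): return D[int(round(v*.64)),int(round(u*.64))]
for nm,u,v in [('resist',515,313),('wash',205,465),('washspout',198,505),('pin',358,378)]: print(nm,cp(u,v).round(3))
ring=[cp(*q) for q in [(336,312),(331,323),(322,322),(245,300),(375,260)]]
th=[float(np.arctan2(q[2]-.055,.140-q[0])-.005/np.hypot(q[2]-.055,.14-q[0])) for q in ring]; print('lid th',np.round(th,3))
print('tab px top view x1.5625', proj('top',[w([-.186,0,.097]),w([-.178,0,.097])])*1.5625)
print('tab z around',[ (u,v,cp(u,v).round(3).tolist()) for u,v in [(371,408),(373,412),(374,416)]])
th0=np.median(th)
for s in (1,-1): go([*lidpt(205,th0)[:2],.26],lidpt(205,th0),sgn=s)
print(RT(manip.observe()).round(3))
E
python3 m.py
```

```text
rect mm ((609.8409423828125, 166.63674926757812), (300.42327880859375, 300.51129150390625), 20.726106643676758) [[416.1749267578125, 254.0082244873047], [522.5262451171875, -27.05484390258789], [803.5069580078125, 79.26527404785156], [697.1556396484375, 360.3283386230469]] z 0.049128796969733546
tabtop [4.668e-01 1.150e-01 4.000e-04]
pinhead [0.4953 0.1222 0.1034]
guide [0.5065 0.1404 0.0793]
guide2 [0.5059 0.1021 0.0806]
rim [0.5734 0.1408 0.164 ]
nose [0.5587 0.1463 0.1724]
nose2 [0.5621 0.1581 0.1679]
ringL [0.6052 0.2625 0.1258]
ringR [0.6454 0.0893 0.1374]
bench [ 0.3895  0.0008 -0.0006]
resist [-0.133 -0.221  0.134]
wash [-0.145  0.212  0.13 ]
washspout [-0.184  0.224  0.16 ]
pin [-0.123 -0.001  0.103]
lid th [0.513 0.52  0.519 0.532 0.52 ]
tab px top view x1.5625 [[377.02515636 423.13808193]
 [374.51976719 417.43771183]]
tab z around [(371, 408, [-0.164, 0.001, 0.069]), (373, 412, [-0.171, -0.0, 0.072]), (374, 416, [-0.175, 0.001, 0.071])]
t 0.1 coater pos mm [-572.8 -662.3  217.9] F coater [-0.7 -0.   0.2] w 0.999
rotvec deg [-1.7553e+02 -1.2000e-01  1.0000e-02]
shift mm [ -41.4 -618.8 -582.4] dist 850.8
shift mm [98.9  0.1 -0. ] dist 98.9
t 0.1 coater pos mm [-572.8 -662.3  217.9] F coater [-0.7 -0.   0.2] w 0.999
rotvec deg [4.47 0.01 0.08]
shift mm [ -41.4 -618.8 -582.4] dist 850.8
shift mm [98.9  0.1 -0. ] dist 98.9
[[-0.001  0.426 -0.905]
 [ 0.001 -0.905 -0.426]
 [-1.    -0.001  0.   ]]
```

Request:
arm_command(
  offset=[
    [-20,0,0],
    [-20,0,0],
    [0,-26,-21],
    [0,-26,-21],
    [0,-26,-21],
    [0,-26,-21],
    [0,-26,-21],
    [0,-26,-21],
    [0,-26,-21],
    [0,-26,-21],
  ],
  rot=[
    [4.47,0,0],
    [0,0,0],
    [0,0,0],
    [0,0,0],
    [0,0,0],
    [0,0,0],
    [0,0,0],
    [0,0,0],
    [0,0,0],
    [0,0,0],
  ],
  jaw=[0,0,0,0,0,0,0,0,0,0],
)

```text
t: 0.93
position: [0.3922, -0.4003, 0.2584]
tcp_rot: [-0.997, 1.57, 2.506]
force: [0.9, -0.0, 0.0]
width: 0.332
```

Request:
arm_command(
  offset=[
    [0,-26,-21],
    [0,-26,-21],
    [0,-26,-21],
    [0,-26,-21],
    [0,-26,-21],
    [0,-26,-21],
    [0,-26,-21],
    [0,-26,-21],
    [0,-26,-21],
    [0,-26,-21],
  ],
  rot=[
    [0,0,0],
    [0,0,0],
    [0,0,0],
    [0,0,0],
    [0,0,0],
    [0,0,0],
    [0,0,0],
    [0,0,0],
    [0,0,0],
    [0,0,0],
  ],
  jaw=[0,0,0,0,0,0,0,0,0,0],
)

```text
t: 1.77
position: [0.4966, -0.0829, 0.2585]
tcp_rot: [-0.318, 1.57, -3.098]
force: [0.7, -1.0, 0.1]
width: 0.005
```

```bash
python3 -c "
from h import *
th=.52
go([*lidpt(205,th)[:2],.26],*[lidpt(205,a) for a in (.52,.42,.32,.22,.12,.04,0)],sgn=-1)"
```

```text
t 1.7667 coater pos mm [-194.2 -193.3  258.5] F coater [ 0.3 -1.2  0.1] w 0.005
rotvec deg [-0.01  0.02  0.01]
shift mm [  -1.5 -193.3 -153.8] dist 247.0
shift mm [98.8  0.  -0. ] dist 98.8
shift mm [18.   0.   8.8] dist 20.1
shift mm [18.9  0.   6.9] dist 20.2
shift mm [19.6  0.   5. ] dist 20.2
shift mm [20.1  0.   3. ] dist 20.3
shift mm [16.3  0.   0.9] dist 16.3
shift mm [ 8.2  0.  -0. ] dist 8.2
```

Request:
arm_command(
  offset=[
    [0,-28,-22],
    [0,-28,-22],
    [0,-28,-22],
    [0,-28,-22],
    [0,-28,-22],
    [0,-28,-22],
    [0,-25,-21],
    [20,0,0],
    [30,0,0],
    [30,0,0],
  ],
  rot=[
    [0,0,0],
    [0,0,0],
    [0,0,0],
    [0,0,0],
    [0,0,0],
    [0,0,0],
    [0,0,0],
    [0,0,0],
    [0,0,0],
    [0,0,0],
  ],
  jaw=[0,0,0,0,0,0,0,0,0,0],
)

```text
t: 2.6
position: [0.5716, 0.1511, 0.178]
tcp_rot: [-3.123, 1.569, 0.381]
force: [0.0, 0.3, 0.1]
width: 0.0
```

```bash
python3 -c "
from h import *
go(lidpt(205,.52),sgn=-1)
im,d=snap('top'); cv2.imwrite('pics/top1.png',cv2.resize(im[90:300,110:390,::-1],(800,600),interpolation=cv2.INTER_CUBIC))"
```

```text
t 2.6 coater pos mm [-41.2  -0.9 178. ] F coater [0.1 0.3 0.1] w 0.0
rotvec deg [ 0.08 -0.09  0.  ]
shift mm [16.8 -0.9 -0.8] dist 16.8
```

View pics/top1.png

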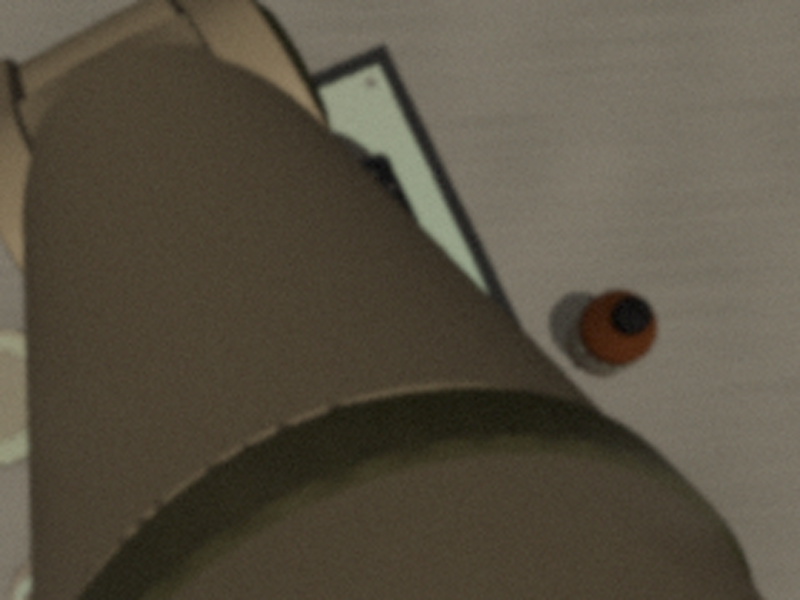

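The arm hides the coater from above (only the bottle at (620,320) shows), so I'll use the scene camera for checks. Now pressing along the lid's arc.

Request:
arm_command(
  offset=[
    [8,0,0],
    [8,0,0],
    [9,0,4.4],
    [9,0,4.4],
    [9.5,0,3.5],
    [9.5,0,3.5],
    [9.8,0,2.5],
    [9.8,0,2.5],
    [10,0,1.5],
    [10,0,1.5],
  ],
  rot=[
    [0,0,0],
    [0,0,0],
    [0,0,0],
    [0,0,0],
    [0,0,0],
    [0,0,0],
    [0,0,0],
    [0,0,0],
    [0,0,0],
    [0,0,0],
  ],
  jaw=[0,0,0,0,0,0,0,0,0,0],
)

```text
t: 3.48
position: [0.5486, 0.1415, 0.0849]
tcp_rot: [0.117, 1.57, -2.663]
force: [-1.6, -0.2, 0.2]
width: 0.004
```

```bash
python3 -c "
from h import *
go(lidpt(205,.04),lidpt(205,0),sgn=-1)
im,d=snap('scene'); cv2.imwrite('pics/sc1.png',cv2.resize(im[100:310,210:490,::-1],(800,600),interpolation=cv2.INTER_CUBIC))"
```

```text
t 3.4833 coater pos mm [-66.2  -1.8  84.9] F coater [-1.5  0.4  0.2] w 0.004
rotvec deg [-0.    0.05 -0.01]
shift mm [16.7 -1.8 -1.2] dist 16.8
shift mm [ 8.2 -0.  -0. ] dist 8.2
```

View pics/sc1.png

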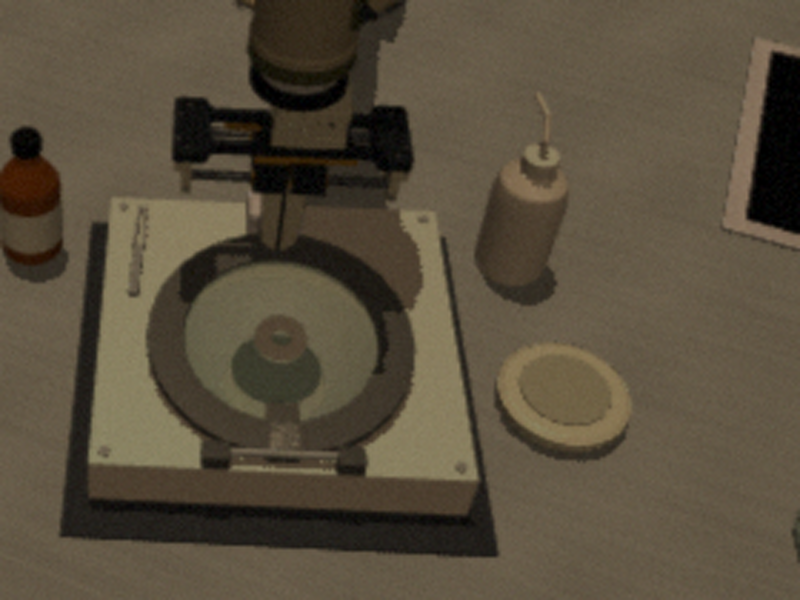

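The fingertip at (280,245) rests on the ring's front, and the lid is nearly shut. The bottles, case and tweezers haven't moved.

Request:
arm_command(
  offset=[
    [8,0,0],
    [8,0,0],
    [5,0,0],
    [3,0,0],
    [2,0,0],
    [0,0,0],
    [0,0,0],
    [0,0,0],
  ],
  rot=[
    [0,0,0],
    [0,0,0],
    [0,0,0],
    [0,0,0],
    [0,0,0],
    [0,0,0],
    [0,0,0],
    [0,0,0],
  ],
  jaw=[0,0,0,0,0,0,0,0],
)

```text
t: 4.2
position: [0.5489, 0.1417, 0.0603]
tcp_rot: [0.414, 1.571, -2.365]
force: [-2.7, -0.6, 5.2]
width: 0.008
```

Request:
arm_command(
  offset=[
    [2,0,0],
    [2,0,0],
    [0,0,0],
    [0,0,0],
    [0,0,0],
    [0,0,0],
  ],
  rot=[
    [0,0,0],
    [0,0,0],
    [0,0,0],
    [0,0,0],
    [0,0,0],
    [0,0,0],
  ],
  jaw=[0,0,0,0,0,0],
)

```text
t: 4.7
position: [0.5491, 0.1417, 0.0596]
tcp_rot: [2.739, 1.569, -0.041]
force: [-12.7, -4.0, 47.8]
width: 0.006
```

The force rose to 48 N with no further travel at 59.6 mm height, so the lid is on its stop. Retreating upward, then out in front of the tab.

Request:
arm_command(
  offset=[
    [-5,0,0],
    [-20,0,0],
    [-35,0,0],
    [-35,0,0],
    [-15,0,30],
    [0,0,35],
    [0,0,35],
    [0,0,30],
    [0,-1.8,8],
    [0,0,0],
  ],
  rot=[
    [0,0,0],
    [0,0,0],
    [0,0,0],
    [0,0,0],
    [0,0,0],
    [0,0,0],
    [0,0,0],
    [0,0,0],
    [0,0,0],
    [0,0,0],
  ],
  jaw=[0,0,0,0,0,0,0,0,0,0],
)

```text
t: 5.53
position: [0.4176, 0.0938, 0.1664]
tcp_rot: [0.631, 1.57, -2.149]
force: [0.2, 0.8, -0.1]
width: 0.007
```

```bash
python3 -c "
from h import *
go([-.203,0,.17],[-.203,0,.072],sgn=-1); print(manip.observe()['qpos'].round(2))
im,d=snap('scene'); cv2.imwrite('pics/sc2.png',cv2.resize(im[100:310,210:490,::-1],(800,600),interpolation=cv2.INTER_CUBIC))
D=(cloud('scene',d)-C)@Rc
for y in (-.09,.09,.06,-.06):
  m=(d>0)&(abs(D[...,0]-(.03-np.sqrt(max(.095**2-y*y,0))))<.006)&(abs(D[...,1]-y)<.006); print(y,m.sum(),np.median(D[m][:,2]).round(4))
m=(d>0)&(np.hypot(D[...,0]-.03,D[...,1])<.107)&(np.hypot(D[...,0]-.03,D[...,1])>.085)&(D[...,2]<.1)
A=np.c_[D[m][:,:2],np.ones(m.sum())]; print('ring plane',np.linalg.lstsq(A,D[m][:,2],rcond=None)[0])
"
```

```text
t 5.5333 coater pos mm [-205.5   -0.   166.4] F coater [ 0.5  0.7 -0.1] w 0.007
rotvec deg [-0.01  0.02 -0.02]
shift mm [-3.6 -0.  -2.5] dist 4.4
shift mm [98. -0. -0.] dist 98.0
[-0.22  0.34 -0.17  2.3   0.12  0.51 -1.69]
-0.09 20 0.0604
0.09 18 0.0608
0.06 20 0.06
-0.06 18 0.0604
ring plane [-0.30597371  0.8849588  -0.00199611]
```

View pics/sc2.png

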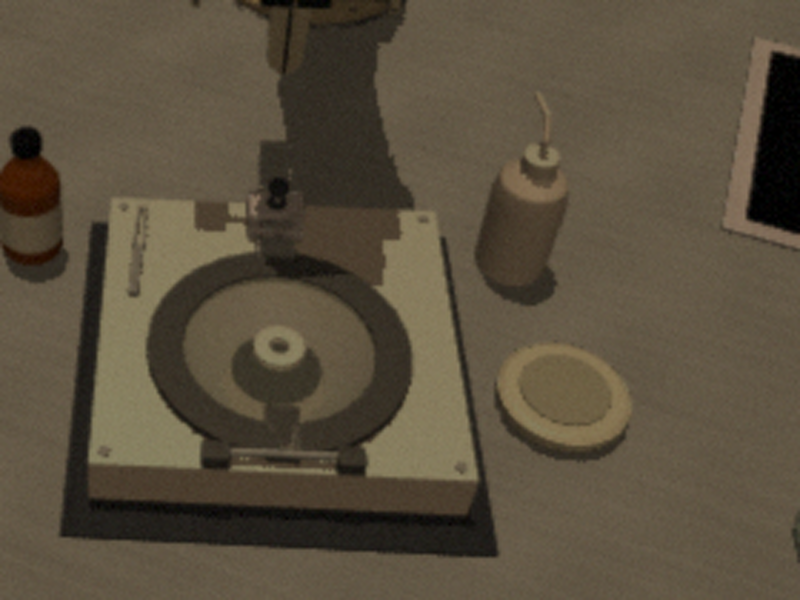

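The lid lies flat: the ring is 60 mm high at four spots, which matches shut. Its nose at (280,255) is under the lock's mouth, the pin is at (278,188), and the tab (275,155) is clear of the gripper. Descending in front of the tab.

Request:
arm_command(
  offset=[
    [20,0,0],
    [25,0,0],
    [25,0,0],
    [20,0,0],
    [4,0,0],
    [0,0,0],
  ],
  rot=[
    [0,0,0],
    [0,0,0],
    [0,0,0],
    [0,0,0],
    [0,0,0],
    [0,0,0],
  ],
  jaw=[0,0,0,0,0,0],
)

```text
t: 6.08
position: [0.4202, 0.0952, 0.0707]
tcp_rot: [-0.057, 1.569, -2.837]
force: [-0.5, -0.0, 0.6]
width: 0.005
```

```bash
python3 -c "
from h import *
go([-.194,0,.072],[-.162,0,.072],sgn=-1)
im,d=snap('scene'); cv2.imwrite('pics/sc3.png',cv2.resize(im[110:215,240:380,::-1],(800,600),interpolation=cv2.INTER_CUBIC))
"
```

```text
t 6.0833 coater pos mm [-202.6    0.3   70.7] F coater [-0.5  0.1  0.6] w 0.005
rotvec deg [0.04 0.11 0.01]
shift mm [-1.3  0.3 -8.6] dist 8.8
shift mm [ -0.1   0.  -32. ] dist 32.0
```

View pics/sc3.png

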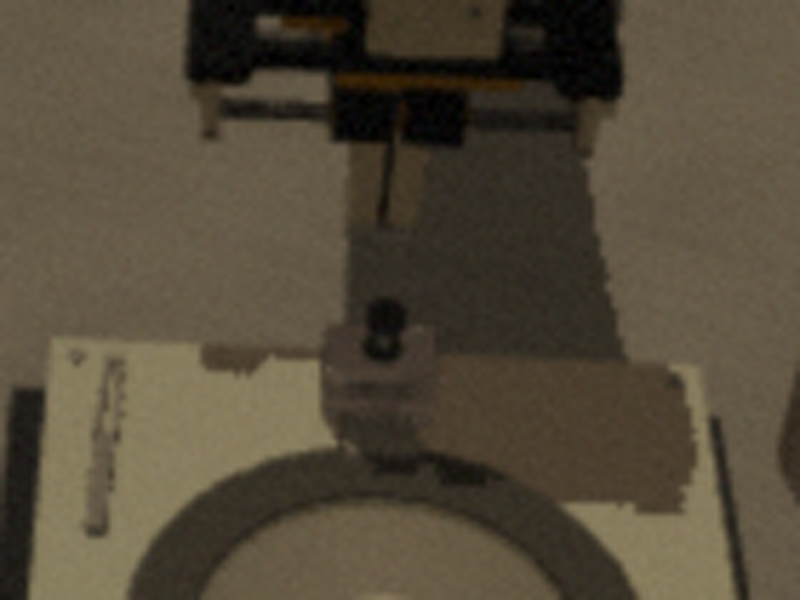

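The fingertips (385,225) are on the centre line, behind the tab in the gripper's shadow. Pushing in steps.

Request:
arm_command(
  offset=[
    [0,0,-4],
    [0,0,-4],
    [0,0,-4],
    [0,0,-4],
    [0,0,-4],
    [0,0,-4],
    [0,0,-4],
    [0,0,0],
  ],
  rot=[
    [0,0,0],
    [0,0,0],
    [0,0,0],
    [0,0,0],
    [0,0,0],
    [0,0,0],
    [0,0,0],
    [0,0,0],
  ],
  jaw=[0,0,0,0,0,0,0,0],
)

```text
t: 6.8
position: [0.4453, 0.1042, 0.0726]
tcp_rot: [0.231, 1.57, -2.549]
force: [-4.6, -1.1, 2.6]
width: 0.008
```

```bash
python3 -c "
from h import *
go([-.162,0,.072],sgn=-1)"
```

```text
t 6.8 coater pos mm [-1.759e+02 -1.000e-01  7.260e+01] F coater [-4.7  0.6  2.6] w 0.008
rotvec deg [-0.01  0.05 -0.01]
shift mm [  0.6  -0.1 -13.9] dist 13.9
```

Request:
arm_command(
  offset=[
    [0,0,-4],
    [0,0,-4],
    [0,0,-4],
    [0,0,-1],
    [0,0,0],
  ],
  rot=[
    [0,0,0],
    [0,0,0],
    [0,0,0],
    [0,0,0],
    [0,0,0],
  ],
  jaw=[0,0,0,0,0],
)

```text
t: 7.22
position: [0.4564, 0.1084, 0.0725]
tcp_rot: [0.123, 1.568, -2.657]
force: [-7.2, -2.5, 5.5]
width: 0.007
```

Request:
arm_command(
  offset=[
    [0,0,-1.5],
    [0,0,0],
    [0,0,0],
  ],
  rot=[
    [0,0,0],
    [0,0,0],
    [0,0,0],
  ],
  jaw=[0,0,0],
)

```text
t: 7.47
position: [0.4567, 0.1085, 0.0724]
tcp_rot: [0.101, 1.566, -2.679]
force: [-9.6, -2.9, 6.7]
width: 0.002
```

Request:
arm_command(
  offset=[
    [0,0,-2],
    [0,0,-2],
    [0,0,0],
    [0,0,0],
  ],
  rot=[
    [0,0,0],
    [0,0,0],
    [0,0,0],
    [0,0,0],
  ],
  jaw=[0,0,0,0],
)

```text
t: 7.8
position: [0.4567, 0.1083, 0.0721]
tcp_rot: [0.09, 1.559, -2.69]
force: [-18.4, -4.8, 12.7]
width: 0.005
```

```bash
python3 -c "
from h import *
go([-.162,0,.072],sgn=-1)"
```

```text
t 7.8 coater pos mm [-163.8   -0.3   72.1] F coater [-18.9   2.   12.7] w 0.005
rotvec deg [-0.01  0.65 -0.06]
shift mm [ 0.1 -0.3 -1.8] dist 1.8
```

The slide is hard up against something at 19 N. Easing back; a latched slide should lose contact after about 12 mm.

Request:
arm_command(
  offset=[
    [0,0,4],
    [0,0,3],
    [0,0,3],
    [0,0,3],
    [0,0,3],
    [0,0,2],
    [0,0,0],
  ],
  rot=[
    [0,0,0],
    [0,0,0],
    [0,0,0],
    [0,0,0],
    [0,0,0],
    [0,0,0],
    [0,0,0],
  ],
  jaw=[0,0,0,0,0,0,0],
)

```text
t: 8.38
position: [0.4454, 0.1042, 0.0723]
tcp_rot: [0.259, 1.57, -2.521]
force: [-4.2, -2.3, 0.4]
width: 0.006
```

```bash
python3 -c "
from h import *
go([-.215,0,.072],sgn=-1)"
```

```text
t 8.3833 coater pos mm [-175.9   -0.2   72.3] F coater [-4.8 -0.6  0.4] w 0.006
rotvec deg [-0.02  0.05 -0.01]
shift mm [ 0.4 -0.2 39.1] dist 39.1
```

Request:
arm_command(
  offset=[
    [0,0,2],
    [0,0,2],
    [0,0,2],
    [0,0,0],
    [0,0,0],
  ],
  rot=[
    [0,0,0],
    [0,0,0],
    [0,0,0],
    [0,0,0],
    [0,0,0],
  ],
  jaw=[0,0,0,0,0],
)

```text
t: 8.8
position: [0.4409, 0.1027, 0.0721]
tcp_rot: [-3.086, 1.57, 0.418]
force: [-0.9, -0.0, -1.0]
width: 0.005
```

```bash
python3 -c "
from h import *
go([-.215,0,.072],sgn=-1)"
```

```text
t 8.8 coater pos mm [-1.806e+02  1.000e-01  7.210e+01] F coater [-0.9  0.3 -1. ] w 0.005
rotvec deg [ 0.   -0.05  0.  ]
shift mm [ 0.1  0.1 34.4] dist 34.4
```

Contact is lost where a latched slide would lose it. Backing off, lifting, then moving aside so the top camera can check.

Request:
arm_command(
  offset=[
    [0,0,10],
    [0,0,12],
    [-30,0,0],
    [-40,0,0],
    [-40,0,0],
    [-40,0,0],
    [0,35,0],
    [0,35,0],
    [0,35,0],
    [0,35,0],
  ],
  rot=[
    [0,0,0],
    [0,0,0],
    [0,0,0],
    [0,0,0],
    [0,0,0],
    [0,0,0],
    [0,0,0],
    [0,0,0],
    [0,0,0],
    [0,0,0],
  ],
  jaw=[0,0,0,0,0,0,0,0,0,0],
)

```text
t: 9.63
position: [0.4691, -0.0377, 0.2224]
tcp_rot: [2.501, 1.57, -0.278]
force: [0.7, 0.2, 0.4]
width: 0.004
```

Request:
arm_command(
  offset=[
    [0,35,0],
    [0,35,0],
    [0,35,0],
    [0,35,0],
    [0,35,0],
    [0,35,0],
    [0,0,0],
    [0,0,0],
  ],
  rot=[
    [0,0,0],
    [0,0,0],
    [0,0,0],
    [0,0,0],
    [0,0,0],
    [0,0,0],
    [0,0,0],
    [0,0,0],
  ],
  jaw=[0,0,0,0,0,0,0,0],
)

```text
t: 10.3
position: [0.543, -0.2344, 0.2212]
tcp_rot: [-0.14, 1.57, -2.923]
force: [0.3, 0.3, 0.5]
width: 0.001
```

```bash
python3 -c "
from h import *
im,d=snap('top'); D=(cloud('top',d)-C)@Rc
m=(d>0)&(np.hypot(D[...,0]+.120,D[...,1])<.006); print('pin top z',np.median(D[m][:,2]))
m=(d>0)&(abs(D[...,1])<.009)&(D[...,0]<-.14)&(D[...,0]>-.2)&(D[...,2]>.04); Q=D[m]; Q=Q[Q[:,0].argsort()]; print(Q[:40].round(3).tolist())
for y in (-.07,0,.07):
  m=(d>0)&(abs(D[...,0]-(.03-np.sqrt(.095**2-y*y)))<.005)&(abs(D[...,1]-y)<.005); print('ring',y,np.median(D[m][:,2]))
for n,s in((.0,'out'),(.02,'latched'),(.032,'in')): print(s,((proj('top',[w([-.186+n,0,.097])])-[200,200])*6.67).round())
cv2.imwrite('pics/top2.png',cv2.resize(im[200:290,200:320,::-1],(800,600),interpolation=cv2.INTER_CUBIC)); print(manip.observe()['t'])
"
```

```text
pin top z 0.09312251961075757
[[-0.167, 0.005, 0.073], [-0.167, -0.0, 0.077], [-0.167, -0.005, 0.08], [-0.166, 0.001, 0.094], [-0.166, -0.004, 0.096], [-0.166, -0.008, 0.095], [-0.165, 0.007, 0.094], [-0.165, 0.003, 0.095], [-0.165, -0.002, 0.095], [-0.165, -0.006, 0.095], [-0.164, 0.005, 0.094], [-0.164, 0.0, 0.095], [-0.164, -0.005, 0.096], [-0.164, 0.006, 0.095], [-0.164, 0.002, 0.095], [-0.163, -0.003, 0.096], [-0.163, -0.007, 0.096], [-0.163, 0.008, 0.097], [-0.163, 0.004, 0.094], [-0.162, -0.001, 0.094], [-0.162, -0.005, 0.096], [-0.162, 0.006, 0.095], [-0.162, 0.001, 0.098], [-0.162, -0.003, 0.096], [-0.161, -0.008, 0.096], [-0.161, 0.007, 0.096], [-0.161, 0.003, 0.096], [-0.161, -0.002, 0.098], [-0.161, -0.006, 0.096], [-0.16, 0.005, 0.096], [-0.16, 0.0, 0.096], [-0.16, -0.004, 0.094], [-0.16, -0.009, 0.097], [-0.159, 0.007, 0.095], [-0.159, 0.002, 0.096], [-0.159, -0.002, 0.095], [-0.159, -0.007, 0.095], [-0.157, 0.005, 0.07], [-0.157, 0.001, 0.068], [-0.157, -0.004, 0.069]]
ring -0.07 0.0592034570805753
ring 0 0.059136401908762425
ring 0.07 0.058859667591027405
out [[275. 472.]]
latched [[249. 412.]]
in [[233. 376.]]
10.35
```

View pics/top2.png

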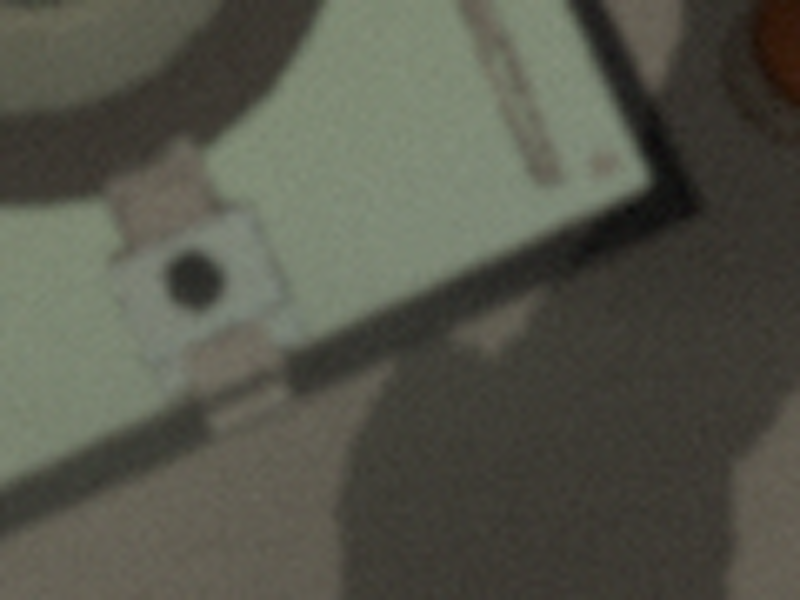

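The tab's face at (250,412) is where the latched position projects to, about 166 mm before the centre (20 mm in). The pin head (195,278) has dropped to 93 mm, about 10 mm down. The ring is level at 59 mm, and the tweezers and the arm are clear of the lock.

```bash
python3 -c "
from rig import manip
print(manip.sign_off())"
```

```text
the job is handed in; nothing more can be done
None
```

The lid is shut and the lock slide is latched over its nose. I handed the job in at about 10.4 s, and no verdict was reported.

I pressed the lid down along its arc with the closed fingers, then pushed the slide to its end stop and let it spring back onto the pin.

**Last checks, from the top camera:**
- **Lid:** the ring is level at 59 mm, against 60 mm for fully shut.
- **Slide:** the tab face is about 166 mm before the centre, which is 20 mm in, the latched position.
- **Stop pin:** its top is at 93 mm against 104 mm at the start, so it has dropped about 10 mm or slightly more.
- **Arm:** it stands clear of everything.
- **Loose items:** I saw no movement of the tweezers, bottles or wafer case, but I judged this by eye and did not measure it.

**What disagreed or went too far:**
- **Lid force:** the final press peaked at about 48 N, harder than needed but below the 120 N wrist limit.
- **Slide end stop:** the slide stopped hard at 19 N with the tool about 2 mm short of where I expected. I put this down to finger thickness and calibration, since the pull-back distance and the latched position fit.
- **Ring check:** one plane fit of the ring from the scene camera was spoiled by stray points, so I used local height readings instead.

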